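# Set the curd press: bar into its catch, screw seated, back a quarter turn

### The arm

A 6-joint arm with a two-finger parallel gripper is mounted at the origin on a cart in front of the work surface, level with it; the furniture and walls round the work are solid. World frame = base frame: x ahead of the robot, y to its left, z up, the work surface at z = 0. Lengths are in m, angles in rad, forces in N, time in s.
With the tool pointing down it reaches from about 0.35 to 0.975 m from the base axis. Payload 4.9 kg.
Tool frame: the origin (TCP) lies between the finger pads; the fingertips stand 14 mm ahead of it and the grasp point (between the pads) lies 5 mm behind it (manip.tcp_to_tips is the distance from the TCP to the fingertips, in m); z points along the fingers, y is the line along which they close (so a half turn about z gives the same grasp; the last joint's range is limited). The gripper opens to 85 mm and grips with 20 to 120 N. Pads are 22 mm wide; open, the fingers measure 114 mm over their backs; the gripper's body (76 mm by 85 mm) begins 54 mm behind the grasp point. The pads swing forward as they close: fully open they stand 13 mm farther back than shut.
Start: joints at [1.149, 0.053, 1.613, -0, 1.476, -0.119], TCP at [0.186, 0.597, 0.206] pointing down, gripper open.
Joint ranges: [-3.01, 3.01], [-1.01, 2.22], [0.06, 2.58], [-1.02, 4.17], [0.09, 2.62], [-3.14, 3.14]. Speed limits (rad/s): [2.57, 2.57, 3.14, 3.14, 3.14, 3.14].

### API

Orientations are given as a unit quaternion [w, x, y, z].
In Python, from plant import manip gives the robot as it stands.
- The arm moves only by the tool servo_tool, never from a script. Its argument "moves" is a list that holds one entry, the list of rows, each a list of 7 numbers: the shift along the tool's x, y, z in mm, then the turn, a rotation vector about the tool's x, y, z in degrees, then the finger opening in mm, from 0 to 85.4. In form: [[[x, y, z, ax, ay, az, fingers], ...]]. A call has 1 to 12 rows; each row shifts and turns the commanded pose from where the row before left it, along the tool's axes as they then stand; what a row does not reach is not made up. A row lasts 1/8 s, in which the tool goes at most 62.5 mm and 10.7 degrees, less where a joint would pass 70% of its speed; a pose out of reach is approached as far as the arm can. A call with a gripper value outside its range is refused whole. The fingers move at their own pace and stop on an object; the grip force is fixed at half the most. Time passes only in rows, so rows that do not move let the fingers close. It gives the time, the measured TCP pose, the force, the opening and the grip force at its end, in the units of the state.
- manip.state(): the state, without advancing time (a new reading comes with each control period).
- manip.grab_frame(name): name is "side" or "top" or "wrist"; returns a dict with "image" (384x512x3 uint8, blue, green, red), "mtx" (3x3 intrinsics, pixels), "dist_coeffs" ([k1, k2, p1, p2, k3] as OpenCV has them; the pictures are not rectified), "eye" and "rotation" of the camera in the world. Camera axes: x right, y down, z forward; pixel columns grow to the right and rows downward; lengths in m; the calibration is good to about 2 mm. A picture is of the moment at which its call begins. There is no depth.
- manip.job_done(): hands the job in; it is judged then, once.
The state is a dict: "time": time; "joint_pos": joint angles; "joint_vel": joint speeds; "joint_efforts": joint torques, N m; "tool_pos": TCP position; "tool_rot": TCP orientation; "contact_force": force on the tool from outside, world axes, zero at the start; "ft_torque": the same for the moment, N m; "gripper_width": opening from 0.0 (shut) to 1.0 (fully open); "grasp_force": force on a finger pad.
Only numpy, scipy, OpenCV 4.12 (cv2) and the standard library are available. Lean on these libraries where they do the work, as an engineer would, in place of code of your own. Each camera call takes 0.05 s, during which the arm holds its last target. There are 200 camera calls.

### The job

Close the small curd press and set it to a light pressure: swing its hinged steel bar down until it rests in the forked catch, then turn the thumbscrew on the bar clockwise (seen from above) until it seats and will go no further, and back it off a quarter turn. Finish while still holding the thumbscrew at that setting, with the bar down in its catch, and leave the tin, the garlic and the little pot beside the press where they are.

Things in the scene. Friction and masses are not known exactly. Their poses are not given: they have to be found in the camera images.
- press: The curd press, fixed to the worktop: a beech board 140 x 260 mm, 22 mm high on rubber feet, with a round white mould (diameter 114 mm, its rim 90 mm above the worktop) in the middle, a hinge post at its +y end and a forked catch at its -y end. Origin: under the middle of the board, on the worktop (the mould's axis goes through it). x runs across the board, y along it from catch to hinge, z up.
- bar_hinge (a point): Hinge axis of the steel bar, on the press at x 0, y +95 mm, 130 mm above the worktop; the axis runs along the press's x. The bar is 22 mm wide, 10 mm thick and 225 mm long from this axis to its rounded free end; its own y axis points from the free end to the hinge. The hinge post's cheeks and pin stand 43 mm wide over all and end 7 mm above the closed bar's top.
- bar_nose (a point): Point on the bar's upper face 210 mm from the hinge axis, 15 mm short of the rounded free end; push down here (it lies beyond the catch). Closed, it is at x 0, y -115 mm of the press, 135 mm above the worktop. Axes as the bar's: y along the bar toward the hinge, z out of its upper face.
- catch (a point): Forked catch of the press, where the closed bar's middle line lies (130 mm above the worktop, at x 0, y -85 mm of the press): a saddle between two cheeks 16 mm long, 37 mm wide over all, which rise 5 mm above the closed bar's top.
- bar (a joint): Hinge angle of the bar, rad: 0 = lying level in the catch (stop), positive = raised; it starts raised by 0.45 to 0.85. The stiff hinge (0.55 N m of friction) holds the bar where it is left; pushing the free end down takes 1 to 3 N, lifting it again about 4 N. The bar carries the thumbscrew 95 mm from the hinge axis.
- wing (a point): Centre of the thumbscrew's flat wing, 54 mm long (its x axis), 14 mm thick (its y axis, the way to pinch it) and 26 mm high (13 mm above and below this point). z is the screw's axis and, with the bar closed, vertical and above the press's origin; the wing's centre is then 167 mm above the worktop, 32 mm above the bar's upper face. Below the wing is a hub of 22 mm diameter. The screw turns without rising or sinking; the steel plate below the bar moves instead.
- screw (a joint): Turn of the thumbscrew, rad: 0 = seated, a hard stop with the plate on the wooden follower, the wing then lying across the bar's length (along the press's x axis); positive = backed off, counter-clockwise seen from above; at a quarter turn back, 1.57, the wing lies along the bar. It starts 0.7 to 1.9 backed off, can go to 2.6, turns with 0.06 N m of friction and stays where it is left.
- tin: Bystander, loose: flat food tin, 86 mm diameter, 40 mm high, beyond the catch end. Origin under its centre.
- garlic: Bystander, loose: garlic bulb, 50 mm wide and 51 mm high, beyond the hinge end. Origin under its centre.
- pot: Bystander, loose: small lidded pot, 63 mm diameter, 34 mm high, behind the press. Origin under its centre.

How it is judged:
On the way, in this order (a step that is already met when the one before it is completed fails the run):
1. the bar lies in its catch (value of joint bar below 0.03 rad), for 0.2 s.
2. the thumbscrew is seated, with the bar in its catch (value of joint bar below 0.05 rad and value of joint screw below 0.06 rad), for 0.2 s.
At the end, for the whole second after the job is handed in: The bar lies in its catch (within 0.05 rad of closed), the thumbscrew, having been seated (within 0.06 rad of its stop), stands a quarter turn back (1.57 +- 0.25 rad) and still, the fingers hold it (more than 2 N), and tin, garlic and pot are within 30 mm of where they stood (value of joint bar below 0.05 rad and value of joint screw between 1.32 and 1.82 rad and velocity of joint screw between -0.1 and 0.1 rad/s and contact force between the fingers and screw above 2 N and distance of each of tin, garlic, pot from where it was at the start of the episode below 0.03 m); the arm keeps its last pose, push and grip.
It fails at once if the tin, the garlic or the pot is pushed away (30 mm or more) (distance of any of tin, garlic, pot from where it was at the start of the episode above 0.03 m).
It also fails if it takes over 51 s, if anything falls off the work surface, if the arm or the gripper's body presses on something with over 40 N, if the wrist force passes 120 N, or if a joint passes its speed limit or range.

## Working session

There is one attempt and no reset: what is moved stays moved. The work goes in short steps, Python scripts to look and compute and a tool call to move; the robot and the scene stay as the last step left them, time stands still between calls to the robot, and variables do not carry over. Pictures are saved under pics/ and viewed, at most 10 in all, crops included, and the job is handed in when it is done.

Besides the shell and the picture viewer there is one more tool, called after "Call:" in YAML: its name, and indented under it one key for each argument. servo_tool: Moves the arm, as the interface text tells. Its arguments: {"type":"object","properties":{"moves":{"type":"array"}},"required":["moves"]}

```bash
mkdir -p pics; cat > h.py <<'E'
import numpy as np, cv2
from plant import manip
from scipy.spatial.transform import Rotation as R
def ray(f,px):
    p=cv2.undistortPoints(np.array([[px]],float),np.array(f["mtx"]),np.array(f["dist_coeffs"])).ravel()
    d=np.array(f["rotation"])@np.array([p[0],p[1],1]); return np.array(f["eye"]),d/np.linalg.norm(d)
def tri(rays):
    A=0;b=0
    for e,d in rays:
        P=np.eye(3)-np.outer(d,d);A=A+P;b=b+P@e
    x=np.linalg.solve(A,b); return x,[np.linalg.norm((np.eye(3)-np.outer(d,d))@(x-e))for e,d in rays]
def onz(f,px,z):
    e,d=ray(f,px); return e+d*(z-e[2])/d[2]
def proj(f,P):
    Rm=np.array(f["rotation"]).T
    return cv2.projectPoints(np.array(P,float).reshape(-1,3),cv2.Rodrigues(Rm)[0],-Rm@np.array(f["eye"]),np.array(f["mtx"]),np.array(f["dist_coeffs"]))[0].reshape(-1,2)
def save(fs,name):
    cv2.imwrite(name,fs)
E
python3 - <<'E'
from h import *
import pickle
fs={n:manip.grab_frame(n) for n in("side","top","wrist")}
pickle.dump(fs,open("f0.pkl","wb"))
for n in fs:
    print(n,np.round(fs[n]["eye"],3),np.round(fs[n]["rotation"],2).tolist(),np.round(fs[n]["mtx"],0).tolist())
cv2.imwrite("pics/a.png",cv2.resize(np.vstack([fs["side"]["image"],fs["top"]["image"]]),None,fx=.78,fy=.78))
print(manip.state())
E
```

```text
side [ 0.323 -0.79   0.814] [-0.43, 0.89, -0.11, 0.05] [[438.0, 0.0, 251.0], [0.0, 438.0, 182.0], [0.0, 0.0, 1.0]]
top [0.323 0.044 1.003] [-0.09, 0.75, -0.65, 0.08] [[393.0, 0.0, 254.0], [0.0, 393.0, 199.0], [0.0, 0.0, 1.0]]
wrist [0.11  0.62  0.372] [0.13, 0.8, 0.59, 0.09] [[300.0, 0.0, 260.0], [0.0, 300.0, 184.0], [0.0, 0.0, 1.0]]
{'time': 0.15, 'joint_pos': array([ 1.14900994e+00,  5.32324064e-02,  1.61398261e+00,  1.93699041e-05,
        1.47594391e+00, -1.18998083e-01]), 'joint_vel': array([-0.00140344, -0.00183808, -0.00371384,  0.0003642 , -0.00107749,
       -0.00098001]), 'joint_efforts': array([ 1.55680564e-04, -3.94242489e+01, -3.70722413e+01, -1.02616882e-04,
        4.70405896e-03, -1.36875974e-05]), 'tool_pos': array([0.18614601, 0.59609989, 0.20452618]), 'tool_rot': array([-2.18473806e-04,  1.50817351e-01,  9.88561335e-01, -7.52107928e-04]), 'contact_force': array([-0.22424172,  0.30269811, -0.86476049]), 'ft_torque': array([-0.03319009,  0.01684786,  0.00167492]), 'grasp_force': 0.0, 'gripper_width': 0.9987369004964715}
```

View pics/a.png

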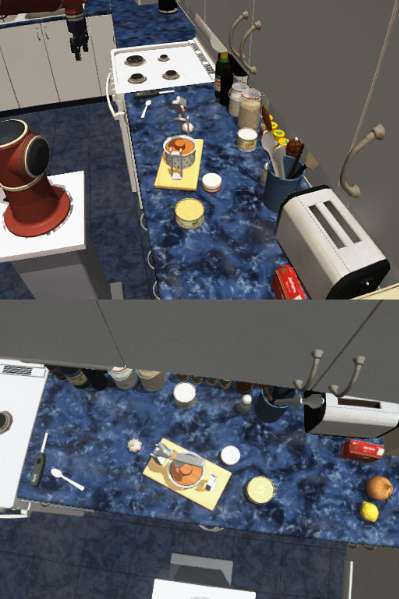

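The press is near side px (228,205) and top px (237,225), with the garlic at the hinge end and the tin at the catch end. Next I'll enlarge both.

```bash
python3 - <<'E'
from h import *
import pickle
fs=pickle.load(open("f0.pkl","rb"))
a=fs["side"]["image"][110:270,185:305]; b=fs["top"]["image"][165:285,160:300]
a=cv2.resize(a,None,fx=3.3,fy=3.3,interpolation=cv2.INTER_CUBIC); b=cv2.resize(b,None,fx=4.,fy=4,interpolation=cv2.INTER_CUBIC)
cv2.imwrite("pics/b.png",cv2.resize(fs["side"]["image"][120:250,190:290],None,fx=4.5,fy=4.5,interpolation=cv2.INTER_CUBIC))
cv2.imwrite("pics/c.png",cv2.resize(fs["top"]["image"][165:285,170:300],None,fx=5,fy=5,interpolation=cv2.INTER_CUBIC))
E
```

```text
(no output)
```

View pics/b.png

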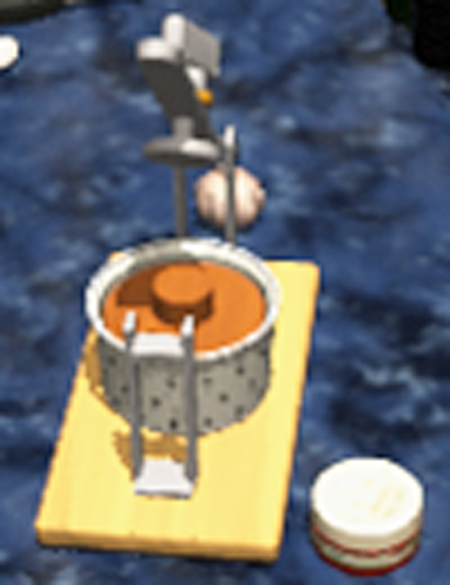

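View pics/c.png

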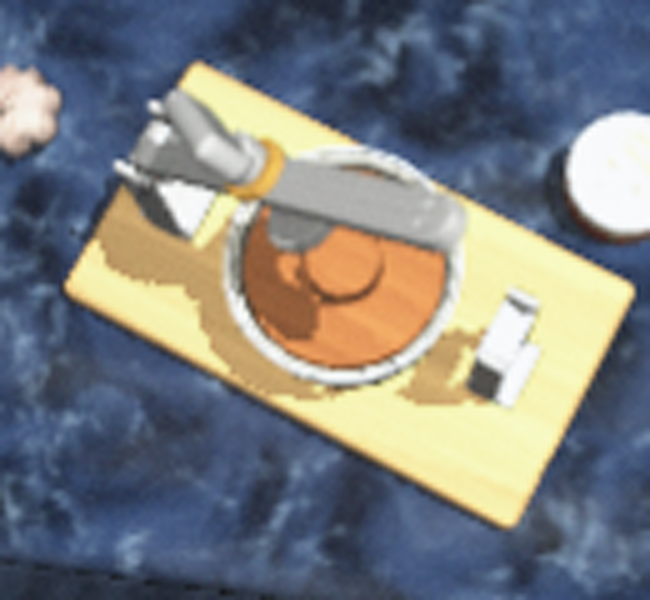

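```bash
python3 - <<'E'
from h import *
import pickle
from scipy.optimize import least_squares
fs=pickle.load(open("f0.pkl","rb"))
T=lambda u,v:((u+.5)/5-.5+170,(v+.5)/5-.5+165)
S=lambda u,v:((u+.5)/4.5-.5+190,(v+.5)/4.5-.5+120)
# press frame: y to hinge. top view: hinge at left. 
t=[T(197,62),T(635,288),T(513,527),T(68,290)]
for p in t: print(onz(fs["top"],p,.022).round(3))
s=[S(40,540),S(277,553),S(318,263)]
for p in s: print('s',onz(fs["side"],p,.022).round(3))
print('mould top', onz(fs["top"],T(345,265),.09).round(3),'side',onz(fs["side"],S(183,297),.09).round(3))
print('catch', onz(fs["side"],S(160,316),.14).round(3))
for n,c in(('tin',T(900,0)),):pass
print('pot',onz(fs["top"],T(620,172),.034).round(3),'garlic',onz(fs["top"],T(22,110),.03).round(3),'tin',onz(fs["top"],(260/.78,(489-300)/.78),.04).round(3))
E
```

```text
Traceback (most recent call last):
  File "h.py", line 13, in onz
    e,d=ray(f,px); return e+d*(z-e[2])/d[2]
        ~~~^^^^^^
  File "h.py", line 6, in ray
    d=np.array(f["rotation"])@np.array([p[0],p[1],1]); return np.array(f["eye"]),d/np.linalg.norm(d)
      ~~~~~~~~~~~~~~~~~~~~~~~^~~~~~~~~~~~~~~~~~~~~~~~
ValueError: matmul: Input operand 1 has a mismatch in its core dimension 0, with gufunc signature (n?,k),(k,m?)->(n?,m?) (size 3 is different from 4)
```

```bash
python3 - <<'E'
s=open('h.py').read()
s=s.replace('def ray','def RM(f):\n    return R.from_quat(f["rotation"],scalar_first=True).as_matrix()\ndef ray').replace('np.array(f["rotation"])@','RM(f)@').replace('np.array(f["rotation"]).T','RM(f).T')
open('h.py','w').write(s)
E
python3 - <<'E'
from h import *
import pickle
from scipy.optimize import least_squares
fs=pickle.load(open("f0.pkl","rb"))
T=lambda u,v:((u+.5)/5-.5+170,(v+.5)/5-.5+165)
S=lambda u,v:((u+.5)/4.5-.5+190,(v+.5)/4.5-.5+120)
print(RM(fs["top"]).round(2).tolist())
t=[T(197,62),T(635,288),T(513,527),T(68,290)]
for p in t: print(onz(fs["top"],p,.022).round(3))
for p in [S(40,540),S(277,553),S(318,263)]: print('s',onz(fs["side"],p,.022).round(3))
print('mould', onz(fs["top"],T(345,265),.09).round(3),'side',onz(fs["side"],S(183,297),.09).round(3))
print('catch', onz(fs["side"],S(160,316),.14).round(3))
print('pot',onz(fs["top"],T(620,172),.034).round(3),'garlic',onz(fs["top"],T(22,110),.03).round(3),'tin',onz(fs["top"],(260/.78,(489-300)/.78),.04).round(3))
E
```

```text
[[0.13, -0.96, 0.23], [-0.99, -0.13, 0.03], [0.0, -0.23, -0.97]]
[0.598 0.199 0.022]
[ 0.51  -0.041  0.022]
[0.383 0.006 0.022]
[0.471 0.245 0.022]
s [ 0.382 -0.007  0.022]
s [ 0.508 -0.049  0.022]
s [0.599 0.2   0.022]
mould [0.49  0.103 0.09 ] side [0.49  0.103 0.09 ]
catch [0.462 0.028 0.14 ]
pot [ 0.566 -0.026  0.034] garlic [0.559 0.283 0.03 ] tin [ 0.468 -0.135  0.04 ]
```

```bash
cat >> h.py <<'E'
O=np.array([.4905,.1025,0]);yv=np.array([.345,.9386,0]);yv/=np.linalg.norm(yv);xv=np.array([yv[1],-yv[0],0]);zv=np.array([0,0,1.])
H=O+.095*yv+.13*zv
def barpt(th,l,h,x=0):
    return H+l*(-np.cos(th)*yv+np.sin(th)*zv)+h*(np.sin(th)*yv+np.cos(th)*zv)+x*xv
def intool(p,st=None):
    st=st or manip.state(); r=R.from_quat(st["tool_rot"],scalar_first=True)
    return r.inv().apply(np.array(p)-st["tool_pos"])*1000
E
python3 - <<'E'
from h import *
import pickle
fs=pickle.load(open("f0.pkl","rb"))
for th in(.5,.6,.7,.8,.9):
    t=proj(fs["top"],[barpt(th,.225,.005),barpt(th,.225,-.005),barpt(th,.095,.05)]);s=proj(fs["side"],[barpt(th,.225,.005),barpt(th,.225,-.005),barpt(th,.095,.05)])
    print(th,((t-[169.6,164.6])*5).round(0).tolist(),((s-[189.6,119.6])*4.5).round(0).tolist())
    n=barpt(th,.21,.005); print(n.round(3),'nose TCP in tool',intool(n+[0,0,.014]).round(0))
E
```

```text
0.5 [[555.0, 307.0], [565.0, 316.0], [257.0, 165.0]] [[147.0, 184.0], [146.0, 204.0], [187.0, 79.0]]
[0.461 0.021 0.235] nose TCP in tool [-433. -467.  -44.]
0.6 [[530.0, 285.0], [542.0, 295.0], [236.0, 151.0]] [[149.0, 139.0], [148.0, 159.0], [189.0, 62.0]]
[0.464 0.032 0.253] nose TCP in tool [-434. -456.  -62.]
0.7 [[500.0, 259.0], [514.0, 271.0], [215.0, 138.0]] [[152.0, 94.0], [151.0, 114.0], [191.0, 46.0]]
[0.469 0.044 0.269] nose TCP in tool [-435. -443.  -78.]
0.8 [[464.0, 231.0], [480.0, 244.0], [192.0, 124.0]] [[156.0, 51.0], [154.0, 70.0], [193.0, 31.0]]
[0.474 0.058 0.284] nose TCP in tool [-435. -428.  -93.]
0.9 [[422.0, 202.0], [441.0, 215.0], [169.0, 111.0]] [[160.0, 8.0], [158.0, 27.0], [195.0, 18.0]]
[0.48  0.073 0.298] nose TCP in tool [-436. -412. -107.]
```

Call:
servo_tool:
  moves:
    - [[0, 0, -50, 0, 0, 0, 0], [0, 0, -50, 0, 0, 0, 0], [0, 0, -50, 0, 0, 0, 0], [-40, -40, 0, 0, 0, 0, 0], [-40, -40, 0, 0, 0, 0, 0], [-40, -40, 0, 0, 0, 0, 0], [-40, -40, 0, 0, 0, 0, 0], [-40, -40, 0, 0, 0, 0, 0], [-40, -40, 0, 0, 0, 0, 0], [-40, -40, 0, 0, 0, 0, 0], [-40, -40, 0, 0, 0, 0, 0], [-40, -40, 0, 0, 0, 0, 0]]

```text
time: 1.65
tool_pos: [0.423, 0.1438, 0.3553]
tool_rot: [0.0, 0.151, 0.989, 0.0]
contact_force: [1.0, -0.1, -0.2]
gripper_width: -0.001
grasp_force: 0.0
```

Call:
servo_tool:
  moves:
    - [[-38, -41, 0, 0, 0, 0, 0], [-37, -41, 0, 0, 0, 0, 0], [0, 0, 0, 0, 0, 10, 0], [0, 0, 0, 0, 0, 10, 0], [0, 0, 0, 0, 0, 10, 0], [0, 0, 0, 0, 0, 10, 0], [0, 0, 0, 0, 0, 10, 0], [0, 0, 0, 0, 0, 10, 0], [0, 0, 0, 0, 0, 10, 0], [0, 0, 0, 0, 0, 10, 0], [0, 0, 0, 0, 0, 10, 0], [0, 0, 0, 0, 0, 3, 0]]

```text
time: 3.15
tool_pos: [0.4696, 0.045, 0.3551]
tool_rot: [-0.0, 0.822, 0.57, -0.0]
contact_force: [-0.1, -0.6, -0.2]
gripper_width: -0.001
grasp_force: 0.0
```

```bash
python3 - <<'E'
from h import *
s=manip.state(); print(s["time"],s["tool_pos"].round(4),s["joint_pos"].round(2),s["contact_force"].round(1),s["gripper_width"])
prev=None
for th in(.8,.7,.6,.5,.4,.3,.2,.1,0,-.03):
    n=intool(barpt(th,.207,.005)+[0,0,.014],s); print(th,n.round(0),(n-prev).round(0) if prev is not None else '');prev=n
f=manip.grab_frame("side"); cv2.imwrite("pics/d.png",cv2.resize(f["image"][60:250,150:330],None,fx=3,fy=3,interpolation=cv2.INTER_CUBIC))
E
```

```text
3.15 [0.4696 0.045  0.3551] [-0.06 -0.36  1.74 -0.    1.77  0.3 ] [-0.1 -0.6 -0.2] -0.00052531978352479
0.8 [16. -0. 59.] 
0.7 [ 1. -0. 74.] [-14.   0.  15.]
0.6 [-12.  -0.  90.] [-13.   0.  16.]
0.5 [-23.  -0. 107.] [-11.   0.  17.]
0.4 [-32.   0. 126.] [-9.  0. 18.]
0.3 [-40.   0. 145.] [-8.  0. 19.]
0.2 [-46.   0. 165.] [-6.  0. 20.]
0.1 [-49.   0. 185.] [-4.  0. 20.]
0 [-51.   0. 206.] [-2.  0. 21.]
-0.03 [-51.   0. 212.] [-0.  0.  6.]
```

View pics/d.png

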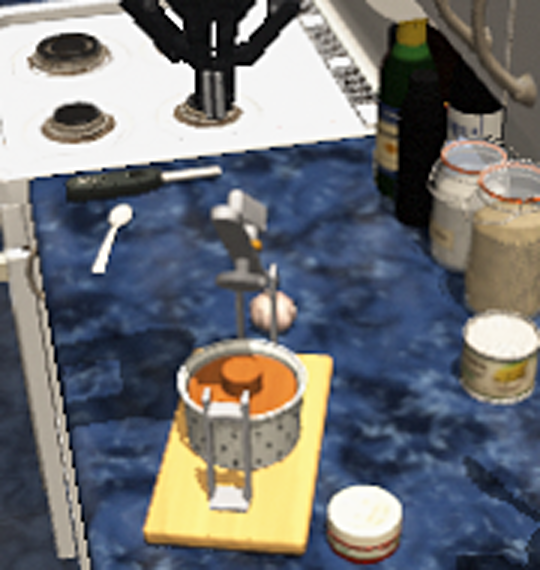

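The closed fingertips (213,110) are above the bar's free end (235,195). Now I push it down along its arc.

Call:
servo_tool:
  moves:
    - [[12, 0, 28, 0, 0, 0, 0], [0, 0, 24, 0, 0, 0, 0], [-10, 0, 21, 0, 0, 0, 0], [-13, 0, 16, 0, 0, 0, 0], [-11, 0, 17, 0, 0, 0, 0], [-9, 0, 18, 0, 0, 0, 0], [-8, 0, 19, 0, 0, 0, 0], [-6, 0, 20, 0, 0, 0, 0], [-4, 0, 20, 0, 0, 0, 0], [-2, 0, 16, 0, 0, 0, 0], [0, 0, 4, 0, 0, 0, 0], [0, 0, 0, 0, 0, 0, 0]]

```text
time: 4.7
tool_pos: [0.4522, -0.0027, 0.1525]
tool_rot: [-0.0, 0.821, 0.571, 0.0]
contact_force: [-0.4, -0.5, 0.5]
gripper_width: 0.001
grasp_force: 0.0
```

Call:
servo_tool:
  moves:
    - [[0, 0, 1, 0, 0, 0, 0], [0, 0, 1, 0, 0, 0, 0], [0, 0, 1, 0, 0, 0, 0], [0, 0, 1, 0, 0, 0, 0], [0, 0, 0.5, 0, 0, 0, 0], [0, 0, 0, 0, 0, 0, 0]]

```text
time: 5.45
tool_pos: [0.452, -0.0029, 0.1479]
tool_rot: [-0.0, 0.821, 0.571, -0.0]
contact_force: [-0.1, 0.2, 0.0]
gripper_width: 0.0
grasp_force: 0.0
```

```bash
python3 - <<'E'
from h import *
f=manip.grab_frame("side");g=manip.grab_frame("top")
a=cv2.resize(f["image"][90:250,180:290],None,fx=3.4,fy=3.4,interpolation=cv2.INTER_CUBIC)
b=cv2.resize(g["image"][160:290,180:280],None,fx=4,fy=544/130,interpolation=cv2.INTER_CUBIC)
cv2.imwrite("pics/e.png",np.hstack([a,b]))
E
```

```text
(no output)
```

View pics/e.png

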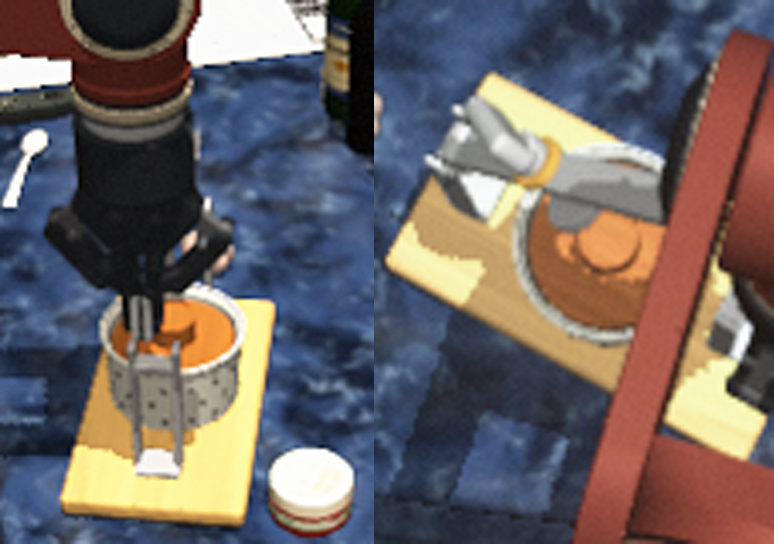

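```bash
python3 - <<'E'
from h import *
import pickle
fs=pickle.load(open("f0.pkl","rb"));f=fs["side"];g=fs["top"]
s=manip.state()
tip=s["tool_pos"]+R.from_quat(s["tool_rot"],scalar_first=True).apply([0,0,.014])
print(s["tool_pos"],tip,'side e',((proj(f,tip)-[180,90])*3.4).round(0),'top e',((proj(g,tip)-[180,160])*[4,4.18]+[374,0]).round(0))
print('d',((proj(f,[.4696,.045,.341])-[150,60])*3).round(0))
print('bar end d',((proj(f,barpt(.8,.225,.005))-[150,60])*3).round(0))
print('catch tops e',((proj(f,[O-.085*yv+.14*zv+x*xv for x in(-.0185,0,.0185)])-[180,90])*3.4).round(0).tolist())
print('hinge cheek',((proj(g,[O+.095*yv+.142*zv+x*xv for x in(-.0215,0,.0215)])-[170,165])*5).round(0).tolist())
E
```

```text
[ 0.45203127 -0.00287827  0.14800777] [ 0.45203096 -0.00287803  0.13400777] side e [[148. 375.]] top e [[783. 320.]]
d [[220. 161.]]
bar end d [[223. 213.]]
catch tops e [[128.0, 343.0], [153.0, 344.0], [179.0, 346.0]]
hinge cheek [[131.0, 185.0], [154.0, 144.0], [178.0, 103.0]]
```

```bash
python3 - <<'E'
from h import *
import pickle
g=manip.grab_frame("top");w=manip.grab_frame("wrist")
print(manip.tcp_to_tips, w["eye"],proj(w,barpt(.8,.225,.005)),proj(w,manip.state()["tool_pos"]-[0,0,.014]),proj(g,manip.state()["tool_pos"]-[0,0,.014]))
a=cv2.resize(g["image"][150:320,200:320],None,fx=2.8,fy=2.8,interpolation=cv2.INTER_CUBIC)
b=cv2.resize(w["image"],(450,338)); b=np.vstack([b,np.zeros((a.shape[0]-338,450,3),np.uint8)])
cv2.imwrite("pics/f.png",np.hstack([a,b])); print(a.shape)
E
```

```text
0.014 [0.47954114 0.07177238 0.31597688] [[256.73177152 369.85590292]] [[259.5199343  213.64757766]] [[282.35333065 236.48410244]]
(476, 336, 3)
```

View pics/f.png

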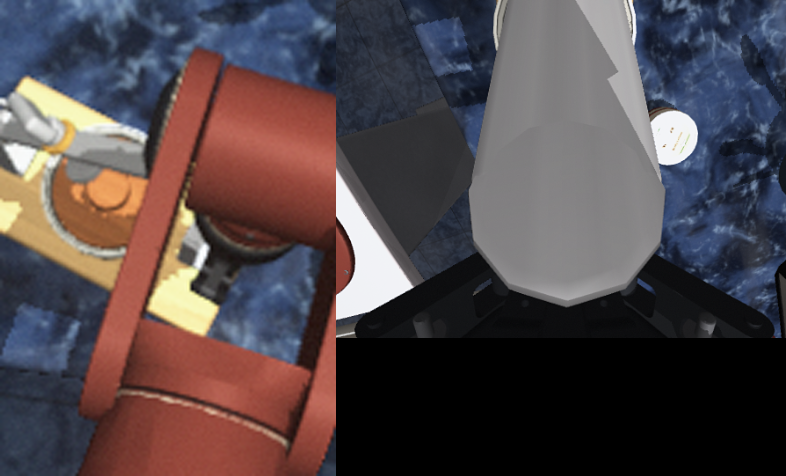

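```bash
python3 - <<'E'
from h import *
import pickle
fs=pickle.load(open("f0.pkl","rb"));f=fs["side"]
c=cv2.resize(f["image"][60:250,150:330],None,fx=3,fy=3,interpolation=cv2.INTER_CUBIC)
d=cv2.imread("pics/d.png")
m=(np.abs(c.astype(int)-d).sum(2)>60)
for y in range(60,240,8): 
    x=np.where(m[y,120:320])[0]+120
    print(y,(x.min(),x.max(),len(x)) if len(x) else '')
i=f["image"]; 
s=np.array([.18614601,.59609989,.20452618])
print(proj(f,[s,s-[0,0,.014]]))
print(i[40:85:3,80:125:2].sum(2)//8)
E
```

```text
60 (np.int64(168), np.int64(258), 91)
68 (np.int64(191), np.int64(236), 46)
76 (np.int64(194), np.int64(236), 43)
84 (np.int64(194), np.int64(236), 43)
92 (np.int64(194), np.int64(236), 37)
100 (np.int64(195), np.int64(236), 33)
108 (np.int64(204), np.int64(232), 25)
116 (np.int64(207), np.int64(227), 18)
124 
132 
140 
148 
156 
164 
172 
180 
188 
196 
204 
212 
220 
228 
236 
[[108.39735641  82.23293018]
 [109.15897278  86.08069669]]
[[57 58 57 59 13  6  8  9  6  6  6  4  5  3 16  9 56 58 64 58 59 58 58]
 [58 57 58 57 57 59 52  8  7  5  6  3  5 12  5  5  0 59 57 57 57 58 58]
 [58 58 58 57 57 58 59  6 12  9  4  9 11  4  3 59  1 61 47 58 58 58 58]
 [57 58 57 58 59  5 22 17  9  5  4  7  8  4  5  5  4 61 54 61 58 58 58]
 [58 58 57 57 59  3 15 11  8  9  5  8  5  4  8  4 27 59 59 49 58 58 58]
 [58 57 57 57 58 33  8 12  6  5  5 10  4 16  7 18 59 58 59 43 58 58 58]
 [58 57 57 58 58 24  6  7  7  5 10  9  0  2  7  4 39 58 58 41 59 58 58]
 [58 58 58 58 57 62  4  7  5  3 35  0 61  0  5  6  3 59 58 56 60 58 58]
 [58 58 58 58 58 62  6 11 10  6  9  0 59 54  4  4  3 60 58 59 50 58 58]
 [57 57 58 58 58 59  0  0  3  4  4 27 59 59 60 61 60 58 57 59 37 59 59]
 [57 58 57 57 58 58 57 59 31  8  4 31 61 58 58 58 58 58 58 59 46 59 58]
 [57 57 58 58 58 58 57 58 39  6  5 24 47 58 58 58 58 58 58 58 54 56 58]
 [58 58 59 58 58 58 58 58 61  7  4 18 48 59 58 57 58 58 58 58 59 46 58]
 [59 58 58 58 57 58 58 58 58 59 59 59 59 58 58 58 59 58 58 58 59 41 58]
 [58 58 58 58 58 58 58 58 57 58 58 58 58 58 58 58 59 58 58 58 58 46 58]]
```

Call:
servo_tool:
  moves:
    - [[-15, 0, 0, 0, 0, 0, 0], [-15, 0, -5, 0, 0, 0, 0], [0, 0, -50, 0, 0, 0, 0], [0, 0, -50, 0, 0, 0, 0], [0, 0, -50, 0, 0, 0, 0], [0, 0, -50, 0, 0, 0, 0], [0, 0, 0, 0, 0, 0, 0]]

```text
time: 6.52
tool_pos: [0.4429, -0.0324, 0.3591]
tool_rot: [0.004, 0.821, 0.571, 0.003]
contact_force: [0.1, 0.6, -1.2]
gripper_width: 0.0
grasp_force: 0.0
```

```bash
python3 - <<'E'
from h import *
s=manip.state(); print(s["time"],s["tool_pos"].round(4))
w=manip.grab_frame("wrist");f=manip.grab_frame("side")
tp=s["tool_pos"]
P=[tp-[0,0,h] for h in(.014,0,-.02,-.04)]
print(proj(w,P).round(0).tolist(),((proj(f,P)-[150,20])*3).round(0).tolist())
print('bar end w',proj(w,[barpt(t,.225,.005) for t in(.75,.8,.85)]).round(0).tolist())
a=cv2.resize(f["image"][20:170,150:250],None,fx=3,fy=3,interpolation=cv2.INTER_CUBIC)
b=cv2.resize(w["image"],(500,375)); b=np.vstack([b,np.zeros((a.shape[0]-375,500,3),np.uint8)])
cv2.imwrite("pics/g.png",np.hstack([a,b]))
E
```

```text
6.525 [ 0.4429 -0.0324  0.3591]
[[259.0, 214.0], [260.0, 223.0], [260.0, 238.0], [260.0, 258.0]] [[203.0, 335.0], [202.0, 317.0], [201.0, 291.0], [200.0, 264.0]]
bar end w [[256.0, 91.0], [256.0, 80.0], [256.0, 67.0]]
```

View pics/g.png

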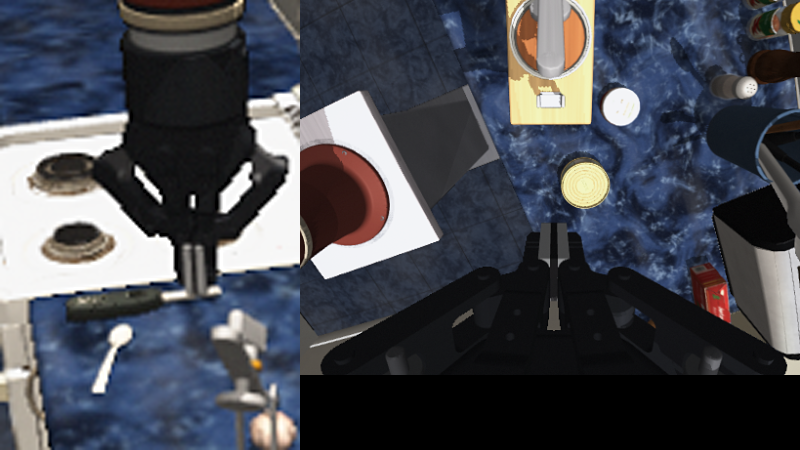

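```bash
python3 - <<'E'
from h import *
s=manip.state()
w=manip.grab_frame("wrist");f=manip.grab_frame("side")
r=R.from_quat(s["tool_rot"],scalar_first=True);tp=s["tool_pos"]
for dx in(-.011,.011):
  P=[tp+r.apply([dx,0,h]) for h in(.014,0,-.014,-.028)]
  print(dx,proj(w,P).round(0).tolist(),((proj(f,P)-[150,20])*3).round(0).tolist())
print('corners',proj(w,[O-.13*yv+x*xv+.022*zv for x in(-.07,.07)]).round(0).tolist())
i=w["image"][205:262:3,225:295:3].sum(2)//3; print(i)
E
```

```text
-0.011 [[260.0, 229.0], [260.0, 239.0], [260.0, 250.0], [260.0, 264.0]] [[199.0, 350.0], [198.0, 332.0], [197.0, 314.0], [196.0, 296.0]]
0.011 [[260.0, 198.0], [260.0, 206.0], [260.0, 216.0], [260.0, 227.0]] [[204.0, 333.0], [203.0, 315.0], [202.0, 298.0], [201.0, 279.0]]
corners [[217.0, 129.0], [301.0, 129.0]]
[[ 56  65  79  79  77  81  77 104  86  48  39  45  51  40  73  49  28 117
  221 217 223 207 208 218]
 [ 49  60  71  74  85  79  73  81  72  57  42  36  55  34  92  43  34  20
   89 222 214 218 220 222]
 [ 53  50  87  80  77  73  81  72  71  58  50  39  38  31  32  36  29  27
   23 198 104 193 217 221]
 [ 46  50  86  95 118  87  82  87  74  64  61  47  36  46  28  41  35  29
   28  29  35  93 188 180]
 [ 50  62  41 128 107  83  78  71  58  71  64  63  34  55  80  61  78  34
   29  30  41  62  79 127]
 [ 50  57  45  90  94  98  78  62  63  76 121  92  79  32  37  48  74 102
   41  32  45  54  75 129]
 [ 58  54  53  58  99  79  74  70  61  76  63  76  32  33  28  36  39  37
   39  34  46  65 140 105]
 [ 54  51  47  48  82  85  70  65  61  60  59  55  36  28  36  40  38  41
   39
[... 433 characters left out ...]
46  56  11  14  16  12  71  71  70  73  12  11  73  70  70  73  14
   15  14  12  89  82  79]
 [ 48  45  56  14  15  15  14  71  69  70  73   9  10  73  69  70  72  14
   13  14  15  89  80  83]
 [ 50  48  17  20  19  20  19  71  70  70  72  10  11  74  69  69  72  19
   18  21  20  44  77  86]
 [ 57  51  17  14  15  14  12  71  71  70  74  13  11  74  69  70  71  14
   14  14  15  18  97  78]
 [ 39  47  18  20  21  21  19  71  70  70  74  12  11  74  71  70  70  21
   21  22  20  20 112  67]
 [ 48  44  13  14  16  15  11  71  70  70  74  11  11  75  69  69  69  12
   14  14  14  11  96  68]
 [ 42  37  15  14  15  15  10  70  69  70  74   8  10  74  69  69  71   9
   15  12  13  13  60  53]]
```

```bash
python3 - <<'E'
from h import *
s=manip.state()
prev=None
for th in(.85,.8,.7,.6,.5,.4,.3,.2,.1,0,-.03):
    n=intool(barpt(th,.203,.005)+[0,0,-.029],s); print(th,n.round(0),(n-prev).round(0) if prev is not None else '');prev=n
E
```

```text
0.85 [108.   0.  95.] 
0.8 [100.   0. 101.] [-8.  0.  7.]
0.7 [ 86.   0. 116.] [-14.   0.  15.]
0.6 [ 73.   0. 132.] [-13.   0.  16.]
0.5 [ 62.   0. 149.] [-11.   0.  17.]
0.4 [ 53.   1. 167.] [-9.  0. 18.]
0.3 [ 45.   1. 186.] [-7.  0. 19.]
0.2 [ 40.   1. 205.] [-5.  0. 20.]
0.1 [ 36.   1. 225.] [-4.  0. 20.]
0 [ 35.   1. 245.] [-2.  0. 20.]
-0.03 [ 35.   1. 251.] [-0.  0.  6.]
```

Call:
servo_tool:
  moves:
    - [[35, 0, 0, 0, 0, 0, 0], [35, 0, 0, 0, 0, 0, 0], [34, 0, 30, 0, 0, 0, 0], [0, 0, 45, 0, 0, 0, 0], [0, 0, 8, 0, 0, 0, 0], [0, 0, 8, 0, 0, 0, 0], [0, 0, 8, 0, 0, 0, 0], [-4, 0, 6, 0, 0, 0, 0], [0, 0, 0, 0, 0, 0, 0]]

```text
time: 7.85
tool_pos: [0.4763, 0.0623, 0.248]
tool_rot: [0.0, 0.821, 0.571, -0.0]
contact_force: [0.5, 0.9, 0.3]
gripper_width: 0.0
grasp_force: 0.0
```

```bash
python3 - <<'E'
from h import *
s=manip.state()
print(s["time"],s["tool_pos"].round(4),s["contact_force"].round(2),intool(barpt(.7,.203,.005)+[0,0,-.029],s).round(1))
f=manip.grab_frame("side")
P=[s["tool_pos"]+[0,0,.029]]
o=np.array([190,90]);print(((proj(f,P)-o)*4).round(0).tolist(),[(t,((proj(f,barpt(t,.225,.005))-o)*4).round(0).tolist()) for t in(.6,.7,.8)])
cv2.imwrite("pics/h.png",cv2.resize(f["image"][90:240,190:290],None,fx=4,fy=4,interpolation=cv2.INTER_CUBIC))
E
```

```text
7.85 [0.4763 0.0623 0.248 ] [0.52 0.86 0.26] [-14.4  -0.5  12.4]
[[143.0, 176.0]] [(0.6, [[131.0, 242.0]]), (0.7, [[134.0, 202.0]]), (0.8, [[137.0, 163.0]])]
```

View pics/h.png

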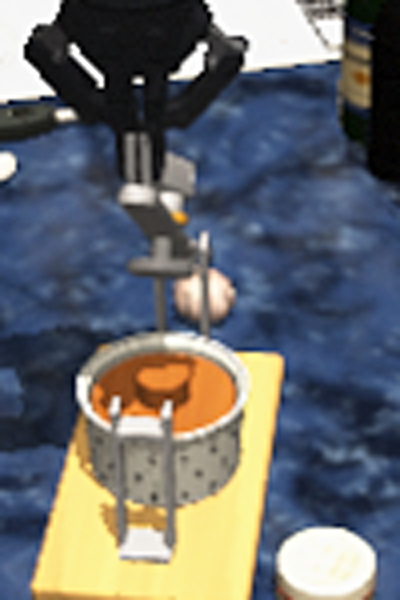

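The tips are on the bar at (137,190), and the bar is already down to about 0.73. The image tip offset (about 29 mm behind the TCP) is confirmed, so I continue along the arc.

Call:
servo_tool:
  moves:
    - [[-14, 0, 13, 0, 0, 0, 0], [-13, 0, 16, 0, 0, 0, 0], [-11, 0, 17, 0, 0, 0, 0], [-9, 0, 18, 0, 0, 0, 0], [-7, 0, 19, 0, 0, 0, 0], [-5, 0, 20, 0, 0, 0, 0], [-4, 0, 20, 0, 0, 0, 0], [-2, 0, 14, 0, 0, 0, 0], [0, 0, 3, 0, 0, 0, 0], [0, 0, 2, 0, 0, 0, 0], [0, 0, 0, 0, 0, 0, 0]]

```text
time: 9.28
tool_pos: [0.4538, 0.0016, 0.1089]
tool_rot: [-0.0, 0.821, 0.571, -0.001]
contact_force: [-10.0, 1.2, 17.7]
gripper_width: 0.004
grasp_force: 9.0
```

Call:
servo_tool:
  moves:
    - [[0, 0, 1, 0, 0, 0, 0], [0, 0, 1, 0, 0, 0, 0], [0, 0, 1, 0, 0, 0, 0], [0, 0, 0, 0, 0, 0, 0]]

```text
time: 9.78
tool_pos: [0.454, 0.0015, 0.1088]
tool_rot: [-0.0, 0.821, 0.571, -0.001]
contact_force: [-18.0, 1.7, 31.5]
gripper_width: 0.001
grasp_force: 16.0
```

Call:
servo_tool:
  moves:
    - [[0, 0, -10, 0, 0, 0, 0], [0, 0, -50, 0, 0, 0, 0], [-20, 0, -50, 0, 0, 0, 0], [-30, 0, -50, 0, 0, 0, 0], [-30, 0, -40, 0, 0, 0, 0], [-20, 0, 0, 0, 0, 0, 0], [0, 0, 0, 0, 0, 0, 0]]

```text
time: 10.65
tool_pos: [0.4189, -0.0928, 0.3028]
tool_rot: [0.0, 0.822, 0.57, 0.0]
contact_force: [-0.9, -0.3, -0.7]
gripper_width: 0.001
grasp_force: 0.0
```

```bash
python3 - <<'E'
from h import *
import pickle
s=manip.state(); print(s["tool_pos"].round(4),s["contact_force"].round(1))
F={n:manip.grab_frame(n) for n in("wrist","side","top")};pickle.dump(F,open("f1.pkl","wb"))
w=F["wrist"];f=F["side"];g=F["top"]
# wing, nose, catch expected
o=[barpt(0,.095,.05),barpt(0,.095,.005),barpt(0,.225,.005),H]
for n in F: print(n,proj(F[n],o).round(0).tolist())
c=proj(w,o[0]).ravel().astype(int);y0=max(0,c[1]-50);x0=max(0,c[0]-50)
a=cv2.resize(w["image"][y0:y0+150,x0:x0+100],(400,600),interpolation=cv2.INTER_CUBIC)
b=cv2.resize(f["image"][120:270,190:290],(400,600),interpolation=cv2.INTER_CUBIC)
print('wrist off',x0,y0)
cv2.imwrite("pics/i.png",np.hstack([a,b]))
E
```

```text
[ 0.4189 -0.0928  0.3028] [-0.9 -0.3 -0.7]
wrist [[258.0, -70.0], [258.0, -48.0], [259.0, 89.0], [258.0, -151.0]]
side [[230.0, 158.0], [230.0, 172.0], [222.0, 205.0], [235.0, 153.0]]
top [[237.0, 209.0], [238.0, 214.0], [289.0, 240.0], [202.0, 195.0]]
wrist off 207 0
```

View pics/i.png

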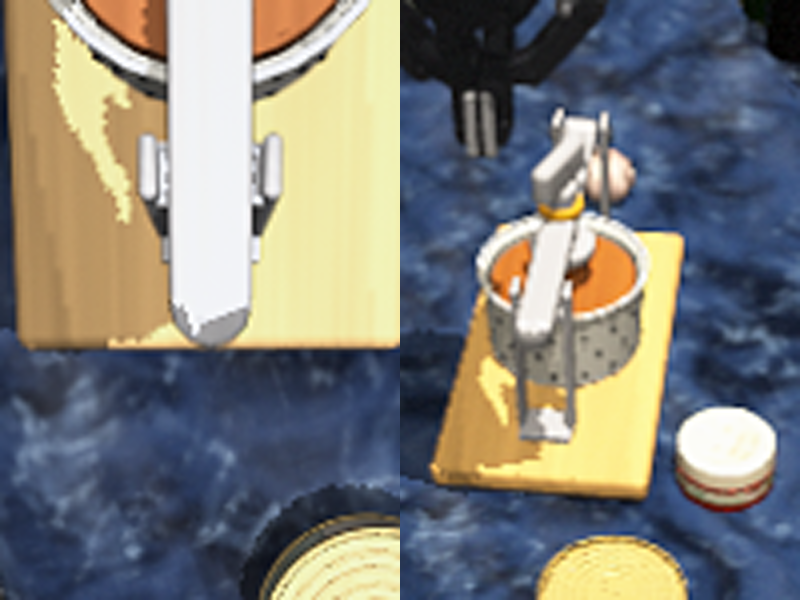

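The bar lies in its catch in both views. The wing in the side view runs from about (545,168) to (582,128) in the crop, so next I compute its angle.

```bash
python3 - <<'E'
from h import *
import pickle
F=pickle.load(open("f1.pkl","rb"));f=F["side"];g=F["top"]
for s in(1.,1.2,1.4,1.57,1.75,1.9):
    d=np.cos(s)*xv+np.sin(s)*yv;n=np.cross(zv,d);c=O+.18*zv
    q=(proj(f,[c-.027*d-.007*n,c-.027*d+.007*n,c+.027*d+.007*n,c+.027*d-.007*n,c-.027*d-.026*zv])-[190,120])*4+[400,0]
    print(s,q.round(0).tolist())
# top view wing: best silhouette via brightness
i=g["image"][185:230,210:265].astype(int)
v=i.max(2);sat=v-i.min(2)
for r in range(0,45): print(185+r,''.join('%3d'%(x//10) if y<30 else '  .' for x,y in zip(v[r],sat[r])))
E
```

```text
1.0 [[538.0, 175.0], [521.0, 167.0], [578.0, 128.0], [594.0, 136.0], [532.0, 204.0]]
1.2 [[547.0, 176.0], [527.0, 171.0], [569.0, 127.0], [588.0, 133.0], [538.0, 207.0]]
1.4 [[555.0, 177.0], [534.0, 174.0], [561.0, 126.0], [582.0, 130.0], [546.0, 209.0]]
1.57 [[563.0, 177.0], [541.0, 175.0], [553.0, 127.0], [575.0, 128.0], [553.0, 210.0]]
1.75 [[571.0, 176.0], [548.0, 177.0], [546.0, 128.0], [568.0, 127.0], [561.0, 210.0]]
1.9 [[577.0, 174.0], [555.0, 177.0], [540.0, 129.0], [561.0, 126.0], [567.0, 209.0]]
185   .  .  .  .  .  .  .  .  .  .  .  .  .  .  .  . 13  .  .  .  .  .  .  .  .  .  .  .  .  .  7  7  7  .  7  6  6  7  .  .  .  .  .  .  .  .  .  .  .  7  6  6  6  7  6
186   .  .  .  .  .  .  .  .  .  .  .  .  .  .  .  .  .  . 13  .  .  .  .  .  .  .  .  .  .  .  .  7  7  .  .  7  6  7  7  .  .  .  .  .  .  .  7  7  7  7  6  6  6  7  8
187   .  .  .  .  .  .  .  .  .  .  .  .  .  .  .  .  .  .  .  . 11  .  .  .  .  .  .  .  .  .  .  .  .  .  .  .  .  .  .  .  .  .  .  .  7  7  7  7  7  7  6  6  6  7  .
188   .  .  .  .  .  .  .  .  .  .  .  .  .  .  .  .  .  .  .  .  .  . 11  .  
[... 6361 characters left out ...]
25 25 25 25 25 25 25
226   .  .  .  .  .  . 23 24 23 14  .  .  .  .  .  .  .  .  .  .  .  .  .  .  .  .  .  .  .  .  .  .  .  .  .  .  .  .  .  .  . 17 21 24 24 25 25 25 25 25 25 25 25 25 25
227   .  .  .  .  .  .  . 24 24 21  .  .  .  .  .  .  .  .  .  .  .  .  .  .  .  .  .  .  .  .  .  .  .  .  .  .  .  .  .  .  .  .  . 17 21 24 25 25 25 25 25 25 25 25 25
228   .  .  .  .  .  .  . 23 24 23 14  .  .  .  .  .  .  .  .  .  .  .  .  .  .  .  .  .  .  .  .  .  .  .  .  .  .  .  .  .  .  .  .  .  . 17 21 24 25 25 25 25 25 25 25
229   .  .  .  .  .  .  .  . 23 23 21  .  .  .  .  .  .  .  .  .  .  .  .  .  .  .  .  .  .  .  .  .  .  .  .  .  .  .  .  .  .  .  .  .  .  . 14 18 22 24 25 25 25 25 25
```

Call:
servo_tool:
  moves:
    - [[52, 0, 0, 0, 0, 0, 50], [52, 0, 0, 0, 0, 0, 50], [52, 0, 0, 0, 0, 0, 50], [52, -1, 0, 0, 0, 0, 50], [0, 0, 0, 0, 0, 10, 50], [0, 0, 0, 0, 0, 9.5, 50], [0, 0, 50, 0, 0, 0, 50], [0, 0, 0, 0, 0, 0, 50]]

```text
time: 11.8
tool_pos: [0.4872, 0.1041, 0.2473]
tool_rot: [-0.002, 0.905, 0.425, -0.005]
contact_force: [-0.2, -0.1, -0.1]
gripper_width: 0.593
grasp_force: 0.0
```

```bash
python3 - <<'E'
from h import *
s=manip.state(); print(s["time"],s["tool_pos"].round(4),s["joint_pos"].round(2),s["gripper_width"],s["contact_force"].round(1)); print(intool(O+[0,0,.131],s).round(1))
F={n:manip.grab_frame(n) for n in("wrist","side")}
o=[O+.18*zv]
w=F["wrist"];f=F["side"]; print(proj(w,o),proj(f,o))
a=cv2.resize(w["image"][120:320,180:340],(400,500),interpolation=cv2.INTER_CUBIC)
b=cv2.resize(f["image"][80:205,180:280],(400,500),interpolation=cv2.INTER_CUBIC)
cv2.imwrite("pics/j.png",np.hstack([a,b]))
E
```

```text
11.8 [0.4872 0.1041 0.2473] [ 0.06 -0.27  1.84  0.    1.58  0.75] 0.5926610106325125 [-0.2 -0.1 -0.1]
[  1.7   4.5 116.2]
[[264.49092207 186.19324519]] [[229.55152788 157.80958111]]
```

View pics/j.png

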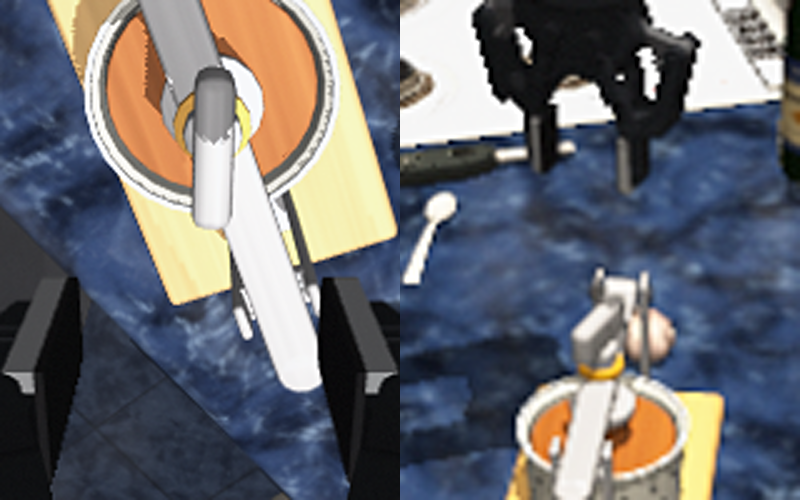

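The wing is aligned with the tool's x axis (crop centre 213,145) and sits between the fingers (45 and 350). Centre, descend and pinch.

Call:
servo_tool:
  moves:
    - [[3, 4.5, 0, 0, 0, 0, 50], [0, 0, 40, 0, 0, 0, 50], [0, 0, 40, 0, 0, 0, 50], [0, 0, 26, 0, 0, 0, 50], [0, 0, 12, 0, 0, 0, 50], [0, 0, 0, 0, 0, 0, 50]]

```text
time: 12.65
tool_pos: [0.4963, 0.1028, 0.1357]
tool_rot: [0.0, 0.906, 0.424, 0.0]
contact_force: [-0.6, -0.4, 0.6]
gripper_width: 0.585
grasp_force: 0.0
```

Call:
servo_tool:
  moves:
    - [[0, 0, 0, 0, 0, 0, 6], [0, 0, 0, 0, 0, 0, 6], [0, 0, 0, 0, 0, 0, 6], [0, 0, 0, 0, 0, 0, 6], [0, 0, 0, 0, 0, 0, 6]]

```text
time: 13.28
tool_pos: [0.4936, 0.1057, 0.1372]
tool_rot: [-0.004, 0.906, 0.424, -0.001]
contact_force: [-13.2, 8.4, 10.7]
gripper_width: 0.146
grasp_force: 59.8
```

Call:
servo_tool:
  moves:
    - [[0, -2, -1, 0, 0, 0, 6], [0, -1.5, -1, 0, 0, 0, 6], [0, 0, 0, 0, 0, 0, 6]]

```text
time: 13.65
tool_pos: [0.4935, 0.1058, 0.1374]
tool_rot: [-0.0, 0.906, 0.424, 0.001]
contact_force: [0.7, 4.1, -2.3]
gripper_width: 0.144
grasp_force: 59.0
```

Call:
servo_tool:
  moves:
    - [[0, 0, 0, 0, 0, 7, 6], [0, 0, 0, 0, 0, 7, 6], [0, 0, 0, 0, 0, 7, 6], [0, 0, 0, 0, 0, 7, 6], [0, 0, 0, 0, 0, 7, 6], [0, 0, 0, 0, 0, 7, 6], [0, 0, 0, 0, 0, 7, 6], [0, 0, 0, 0, 0, 7, 6], [0, 0, 0, 0, 0, 4, 6], [0, 0, 0, 0, 0, 0, 6]]

```text
time: 14.9
tool_pos: [0.4942, 0.1037, 0.1374]
tool_rot: [0.001, 0.996, -0.086, 0.001]
contact_force: [4.2, -4.0, -2.8]
gripper_width: 0.145
grasp_force: 58.9
```

```bash
cat > y.py <<'E'
from h import *
s=manip.state(); y=R.from_quat(s["tool_rot"],scalar_first=True).apply([0,1,0]);az=np.degrees(np.arctan2(y[1],y[0]))
print(s["time"],s["tool_pos"].round(4),'screw est deg',round((az+180-69.8+90)%180-90,1),s["contact_force"].round(1),s["ft_torque"].round(2),s["joint_pos"].round(2),s["grasp_force"],s["gripper_width"])
E
python3 y.py
```

```text
14.9 [0.4942 0.1037 0.1374] screw est deg 10.4 [ 4.2 -4.  -2.8] [-0.69 -0.7   0.  ] [ 0.06 -0.19  1.96 -0.    1.37  1.8 ] 58.89724016189575 0.14503924309928162
```

Call:
servo_tool:
  moves:
    - [[0, 0, 0, 0, 0, 3, 6], [0, 0, 0, 0, 0, 3, 6], [0, 0, 0, 0, 0, 3, 6], [0, 0, 0, 0, 0, 2, 6], [0, 0, 0, 0, 0, 0, 6]]

```text
time: 15.52
tool_pos: [0.4941, 0.1033, 0.1374]
tool_rot: [0.002, 0.984, -0.18, 0.001]
contact_force: [3.2, -5.1, -1.4]
gripper_width: 0.145
grasp_force: 59.0
```

```bash
python3 y.py
```

```text
15.525 [0.4941 0.1033 0.1374] screw est deg -0.6 [ 3.2 -5.1 -1.4] [-0.91 -0.59  0.28] [ 0.06 -0.19  1.96 -0.    1.37  1.99] 59.00277256965637 0.1446650106499268
```

Call:
servo_tool:
  moves:
    - [[0, 0, 0, 0, 0, 2, 6], [0, 0, 0, 0, 0, 2, 6], [0, 0, 0, 0, 0, 0, 6], [0, 0, 0, 0, 0, 0, 6]]

```text
time: 16.02
tool_pos: [0.494, 0.1033, 0.1374]
tool_rot: [0.002, 0.977, -0.212, 0.002]
contact_force: [3.9, -5.9, -2.1]
gripper_width: 0.148
grasp_force: 68.9
```

```bash
python3 y.py
```

```text
16.025 [0.494  0.1033 0.1374] screw est deg -4.3 [ 3.9 -5.9 -2.1] [-0.89 -0.57  1.6 ] [ 0.06 -0.19  1.96 -0.01  1.37  2.06] 68.94774187356234 0.14763251375276007
```

Call:
servo_tool:
  moves:
    - [[0, 0, 0, 0, 0, -4, 6], [0, 0, 0, 0, 0, -8, 6], [0, 0, 0, 0, 0, -8, 6], [0, 0, 0, 0, 0, -8, 6], [0, 0, 0, 0, 0, -8, 6], [0, 0, 0, 0, 0, -8, 6], [0, 0, 0, 0, 0, -8, 6], [0, 0, 0, 0, 0, -8, 6], [0, 0, 0, 0, 0, -8, 6], [0, 0, 0, 0, 0, -8, 6], [0, 0, 0, 0, 0, -8, 6], [0, 0, 0, 0, 0, -6, 6]]

```text
time: 17.52
tool_pos: [0.4929, 0.1061, 0.1374]
tool_rot: [-0.001, 0.841, 0.54, 0.0]
contact_force: [-1.1, 2.8, 0.3]
gripper_width: 0.147
grasp_force: 59.3
```

Call:
servo_tool:
  moves:
    - [[0, 0, 0, 0, 0, -3, 6], [0, 0, 0, 0, 0, 0, 6], [0, 0, 0, 0, 0, 0, 6], [0, 0, 0, 0, 0, 0, 6], [0, 0, 0, 0, 0, 0, 6]]

```text
time: 18.15
tool_pos: [0.4928, 0.1061, 0.1374]
tool_rot: [-0.001, 0.828, 0.56, 0.0]
contact_force: [-2.8, 5.3, 1.3]
gripper_width: 0.149
grasp_force: 59.4
```

```bash
python3 y.py; python3 - <<'E'
from h import *
import pickle
F=pickle.load(open("f1.pkl","rb"));f=manip.grab_frame("side")
# pot/tin/catch region unchanged?
d=np.abs(f["image"].astype(int)-F["side"]["image"]).sum(2)
for n,(x,y,r) in dict(catch=(222,200,12),nose=(222,203,5),pot=(272,232,12),tin=(243,273,16)).items(): print(n,d[y-r:y+r,x-r:x+r].mean().round(1))
E
```

```text
18.15 [0.4928 0.1061 0.1374] screw est deg 88.4 [-2.8  5.3  1.3] [0.93 0.29 0.04] [ 0.06 -0.19  1.96  0.    1.37  0.44] 59.42915081977844 0.14897059988350975
catch 26.5
nose 71.4
pot 2.1
tin 2.6
```

```bash
python3 - <<'E'
from h import *
import pickle
F=pickle.load(open("f1.pkl","rb"));f=manip.grab_frame("side")
i=f["image"].astype(int)
for im in(F["side"]["image"].astype(int),i):
  v=im.max(2);s=v-im.min(2)
  for r in range(183,216,2): print(r,''.join('%4d'%v[r,c]+('*' if s[r,c]<20 else ' ') for c in range(212,238)))
  print()
E
```

```text
183  250* 232  162  184  219  231  234  238  238  238  198  198* 246* 243* 243* 243* 243* 243* 246* 224* 191* 243* 252* 251* 232* 160*
185  219  147  209  234  232  230  235  237  225  188  184  224* 244* 243* 242* 243* 243* 244* 245* 200* 126* 176* 158* 124*  89  176 
187  130  208  242  234  229  231  237  239  208  124  210  247* 243* 243* 243* 243* 243* 247* 235* 136*  90   93   85   93   84  144 
189  113  207  241  233  230  229  239  240  229  225  230  244* 243* 242* 243* 243* 243* 247* 207*  71   99  111  115  119   99  185 
191  170  133  127  187  236  234  242* 227* 176  238  245* 243* 242* 242* 244* 244* 245* 234* 170* 224* 229* 107  154  187  217  238 
193  190* 209  169  187  222  195  195* 152  171  235  244* 243* 243* 243* 244* 243* 246* 207* 195* 255* 230  198  238  238  236  238 
195   82* 163* 238* 252  249  201  122* 153* 227* 246* 243* 242* 243* 244* 244* 245* 238* 178* 119* 121* 120* 202  240  234  235  238 
197  101* 110* 111* 118* 175* 186* 141* 186* 235* 245* 243* 243* 243* 244* 244* 245* 210* 182* 205* 127* 128  199  239  234  236  239 
199  114  102*  91* 
[... 2789 characters left out ...]
* 134* 175  149  146  167 
207  221  132  112* 126* 132  115* 101*  99*  93* 106* 124* 128* 121* 121* 127* 132  155  177  152  130* 117* 137* 180  170  167  177 
209  242  173  118   89* 100* 126* 105*  98*  87* 113* 136  115*  72*  99* 136  147  168  176  159  137* 119* 121* 166  177  176  176 
211  254  255  242  171  143  138* 127*  96*  91* 109* 135  135  136  136  133  155  158  153  157  136* 125* 125* 168  178  177  176 
213  253  253  254  255  255  236  138  104*  86*  95* 129* 135* 135  132* 136  129  104* 138  155  131* 127* 129* 170  139  109* 162 
215  253  253  254  250  248  255  253  109   84* 141  194  162  137  136* 138* 129* 115* 146* 168  148* 126* 118* 154* 178  183  183
```

```bash
python3 -c "
from plant import manip
print(manip.job_done())"
```

```text
the job is handed in; nothing more can be done
None
```

The job is handed in, result not reported: the bar is down in its catch, and the thumbscrew was turned to a hard stop, backed off to about 88° by the tool's yaw and is still gripped (pad force 59 N); the pot and tin had not moved on a camera check after the bar was closed, and the garlic was not checked.

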